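# Set the tablet rest to its marked reading angle and keep hold of the clamp

## Task

The recipe tablet's rest stands locked bolt upright. Push its release plunger right down to the stop so that the leg comes free and the back sinks, then, without touching the tablet or its back, draw the sliding leg along the rail until its pointer is level with the index clip. While holding the leg there, squeeze the cam lever fully closed against the leg's grip plate, and finish still holding lever and plate pinched together with the pointer on the mark; do not shift the clip or the things standing around.

Things in the scene. Friction and masses are not known exactly. Their poses are not given: they have to be found in the camera images.
- tablet_stand: heavy wooden base plate, 260 mm along its x, 280 mm along its y, 16 mm high; does not move. Origin on the table; +x points from the reading side to the rear, +z up. A steel rail runs along x at y = -140 mm; there the base ends at y = -165 mm (-215 mm under the plunger housing). The hinged back with the tablet occupies y from -110 to +110 mm, its struts -130 to +130 mm
- plunger_top (a point): top centre of the release plunger's black mushroom head, 26 mm across, 76 mm above the table on a steel housing (30 x 77 mm, 58 mm high) at the front end of the rail, at stand x = -108, y = -185 mm
- release_plunger (a joint): travel of the plunger: 0 up, 0.008 m down at its stop; springs back; 2 N to start it, 5.6 N at the stop. Past 5 mm its tooth lets go of the leg's hook; keep it down half a second and the leg slides off to the rear by itself
- leg_slide (a joint): position of the leg, a dark steel carriage 40 mm long, on the rail: 0 m = caught by the latch with the back upright, grows to the rear (stand +x) to 0.097 m, where the back lies low. The weight of back and tablet always pushes it to the rear (1 to 10 N, more the lower the back lies); it slides freely while the lever is open
- leg_grip: grip plate of the leg: an upright steel plate 8 mm thick (stand x), 72 mm long (stand y), 28 mm high, fixed to the leg and sticking out to the stand's -y side, clear over the table. Origin at the plate's centre, 50 mm above the table; same axes as the stand. Pull the leg with a finger behind its +x face
- cam_lever (a joint): angle of the cam lever: 0 rad = open (its pad splayed forwards, to -x, from the grip plate), 0.55 rad = fully closed, parallel to the plate. Turns about an upright pin on the leg, 20 mm forward (-x) of the plate's middle plane and 28 mm from the plate's centre towards the rail; stays where it is left; about 8 N at the pad closes it; closed, it clamps the leg
- lever_pad: pad of the cam lever: an upright steel plate 8 x 56 x 28 mm at the height of the grip plate, its length along its own y. Origin at its centre, 36 mm from the lever's pin. Outside width over pad and grip plate: 62 mm with the lever open, 28 mm closed. Squeezing drags the leg along unless the finger behind the grip plate stays where it is
- leg_pointer (a point): tip of the small steel pointer at the leg's rear end, low on its -y side, 24 mm above the table; 7 mm to the rear (+x) of the grip plate's middle plane
- mark_point (a point): tip of the index clip, a small dark steel clip 10 mm wide on the edge of the base beside the rail; the length mark. Its axes are the stand's. When the pointer is level with it, both have the same stand x
- back: hinged wooden back 190 x 215 mm with the black tablet clipped on it, hinged 32 mm above the table at stand x = -85 mm, propped by struts from the leg; 70 degrees steep at the start. Origin on the hinge. Not to be touched
- garlic_1: bystander: a garlic bulb, 53 mm, loose on the table behind the rail's rear end. Origin under its middle
- onion_1: bystander: a brown onion, 83 mm across, 94 mm high, loose in front of the stand. Origin under its middle
- spice_jar_3: bystander: a small glass spice jar with a red cap, 45 mm across, 108 mm high, loose in front of the tablet. Origin under its middle, z up
- jar_lid: bystander: a flat brass-coloured jar lid, 52 mm across, 12 mm high, loose on the table in front of the plunger housing. Origin under its middle

How it is judged:
By the outcome, as a careful person would: the job done as asked, in the order asked, and still so for the second after the job is handed in, while the arm keeps its last pose, push and grip.
It also fails if it takes over 64 s, if anything falls off the work surface, if the arm or the gripper's body presses on something with over 40 N, if the wrist force passes 120 N, or if a joint passes its speed limit or range.

## Robot

A 6-joint arm with a two-finger parallel gripper is mounted at the origin on a cart in front of the work surface, level with it; the furniture and walls round the work are solid. World frame = base frame: x ahead of the robot, y to its left, z up, the work surface at z = 0. Lengths are in m, angles in rad, forces in N, time in s.
With the tool pointing down it reaches from about 0.275 to 0.75 m from the base axis. Payload 10.2 kg.
Tool frame: the origin (TCP) lies midway between the tips of the shut fingers; the grasp point (between the pads) lies 19 mm behind it (env.hold_point_z is the distance from the TCP to the grasp point, in m); z points along the fingers, y is the line along which they close (so a half turn about z gives the same grasp; the last joint's range is limited). The gripper opens to 85 mm and grips with 20 to 120 N. Pads are 22 mm wide; open, the fingers measure 114 mm over their backs; the gripper's body (76 mm by 85 mm) begins 54 mm behind the grasp point. The pads swing forward as they close: fully open they stand 13 mm farther back than shut.
Start: joints at [-1.49, 0.313, 1.498, -0, 1.331, -0.223], TCP at [0.157, -0.501, 0.231] pointing down, gripper open.
Joint ranges: [-2.94, 2.94], [-0.97, 2.17], [0.19, 2.56], [-1.23, 4.37], [0.02, 3.11], [-2.88, 2.88]. Speed limits (rad/s): [2.39, 2.39, 3.01, 3.14, 3.14, 3.14].

## Interface

Orientations are given as a unit quaternion [x, y, z, w].
In Python, from bench import env, kinematics, monitor, eyes, job gives the robot as it stands. The module is installed in compiled form; this text tells all that it offers. Calls block until the motion is done:
- env.reach(position, orientation): joint-space move of the TCP to a pose.
- env.movel(position, velocity=0.15, frame=None, guard=None): straight line of the TCP; frame=None keeps the orientation; velocity is the mean speed in m/s. With guard (N) it stops when the force on the tool has changed by that much, and returns True; else False.
- env.set_joints(angles): joint-space move.
- env.release() and env.close_gripper(effort=None): open the fingers fully, or close them until they stop; effort is the grip in N (None keeps the last).
- env.hold(seconds).
- kinematics.ik(position, orientation): joint angles nearest the present ones, or None.
- monitor.sense(): the state.
- eyes.grab_frame(name): name is "side" or "top" or "wrist"; returns a dict with "frame" (480x640x3 uint8, red, green, blue), "mtx" (3x3 intrinsics, pixels), "k1" (the pictures are not rectified: a ray, as slopes to the right and down, at radius r is drawn at 1 + k1 r^2 times it, then the intrinsics apply), "view" (4x4, takes a point from world to camera coordinates). Camera axes: x right, y down, z forward; pixel columns grow to the right and rows downward; lengths in m; the calibration is good to about 2 mm. A picture is of the moment at which its call begins. There is no depth.
A pose or a line that the arm cannot do raises env.MotionError and nothing moves.
- job.hand_in(): hands the job in; it is judged then, once.
The state is a dict: "clock": time; "joints": joint angles; "qvel": joint speeds; "joint_efforts": joint torques, N m; "position": TCP position; "ee_rot": TCP orientation; "contact_force": force on the tool from outside, world axes, zero at the start; "ft_torque": the same for the moment, N m; "finger_gap": opening from 0.0 (shut) to 1.0 (fully open); "gripper_force": force on a finger pad.
Only numpy, scipy, OpenCV 4.12 (cv2) and the standard library are available. Lean on these libraries where they do the work, as an engineer would, in place of code of your own. Each camera call takes 0.05 s, during which the arm holds its last target. There are 200 camera calls.

## Working session

There is one attempt and no reset: what is moved stays moved. The work goes in short steps, each a Python script; the robot and the scene stay as the last script left them, time stands still between calls to the robot, and variables do not carry over. Pictures are saved under pics/ and viewed, at most 10 in all, crops included, and the job is handed in when it is done.

```bash
mkdir -p pics; python3 - <<'E'
from bench import env, monitor, eyes
import cv2, numpy as np
for n in ("side","top"):
    f=eyes.grab_frame(n); cv2.imwrite(f"pics/{n}0.png",f["frame"][:,:,::-1])
    np.savez(f"{n}0.npz",**{k:f[k] for k in("frame","mtx","k1","view")})
    V=np.array(f["view"]);print(n,f["mtx"],f["k1"],(-V[:3,:3].T@V[:3,3]).round(3),V[2,:3].round(3))
s=monitor.sense();print(s["clock"],s["ee_rot"],s["finger_gap"],env.hold_point_z)
E
```

```text
side [[470.870991     0.         319.26079461]
 [  0.         470.870991   244.00833118]
 [  0.           0.           1.        ]] -0.12253129496203025 [ 0.572 -0.563  0.624] [-0.01   0.809 -0.588]
top [[513.74444635   0.         326.49092505]
 [  0.         513.74444635 231.00108655]
 [  0.           0.           1.        ]] -0.1372511656311139 [0.448 0.18  1.063] [ 0.111  0.007 -0.994]
0.1 [ 9.88485667e-01  1.51313486e-01  4.94091706e-05 -5.58286471e-04] 1.0013971725127209 0.0187
```

View pics/top0.png

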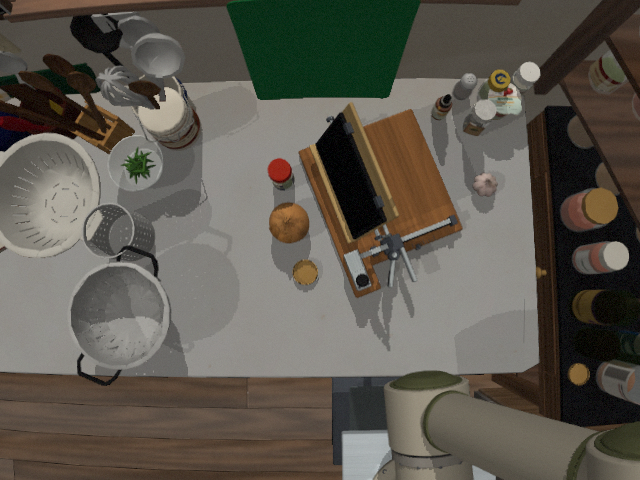

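View pics/side0.png

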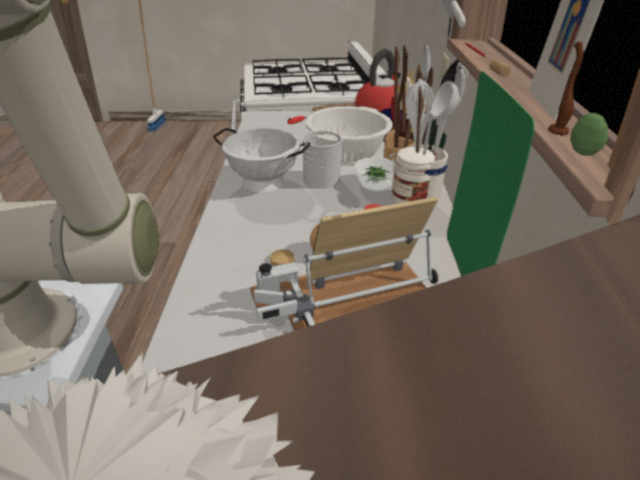

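The top view shows the stand with its +x pointing right and slightly up. The plunger head is near (362,281), the leg near (393,245), the open lever and plate fan out to (390,285) and (413,280), the rail's rear end is at (453,219), the lid at (305,272) and the garlic at (485,184). The side view shows the plunger at (265,268) and the rail running to (433,277). I'll zoom in on the top view.

```bash
cat > h.py <<'E'
import numpy as np, cv2
def load(n): return np.load(n+".npz")
def ray(f,u,v):
    K=np.array(f["mtx"]);k=float(f["k1"]);V=np.array(f["view"])
    d=np.array([(u-K[0,2])/K[0,0],(v-K[1,2])/K[1,1]]);s=d.copy()
    for _ in range(20): s=d/(1+k*(s@s))
    R=V[:3,:3];return -R.T@V[:3,3],R.T@np.array([s[0],s[1],1.])
def onz(f,u,v,z):
    c,d=ray(f,u,v);return c+d*(z-c[2])/d[2]
def proj(f,p):
    K=np.array(f["mtx"]);k=float(f["k1"]);V=np.array(f["view"])
    q=V[:3,:3]@np.array(p)+V[:3,3];s=q[:2]/q[2];s=s*(1+k*(s@s));return K[[0,1],[0,1]]*s+K[:2,2]
E
python3 - <<'E'
from h import *
f=load("top0")
for n,u,v,z in (("plunger",362,281,.076),("cFL",357,296,.016),("cRR",462,229,.016),("cRL",415,110,.016),("cFLfar",300,151,.016),("railend",453,220,.03),("garlic",485,184,.02),("lid",305,272,.012)):
    print(n,onz(f,u,v,z).round(3))
a=f["frame"][195:305,340:470,::-1]
cv2.imwrite("pics/crop1.png",cv2.resize(a,None,fx=5.4,fy=5.4,interpolation=cv2.INTER_CUBIC))
E
```

```text
plunger [0.461 0.12  0.076]
cFL [0.432 0.128 0.016]
cRR [ 0.566 -0.093  0.016]
cRL [ 0.822 -0.004  0.016]
cFLfar [0.735 0.241 0.016]
railend [ 0.583 -0.071  0.03 ]
garlic [ 0.659 -0.145  0.02 ]
lid [0.482 0.233 0.012]
```

View pics/crop1.png

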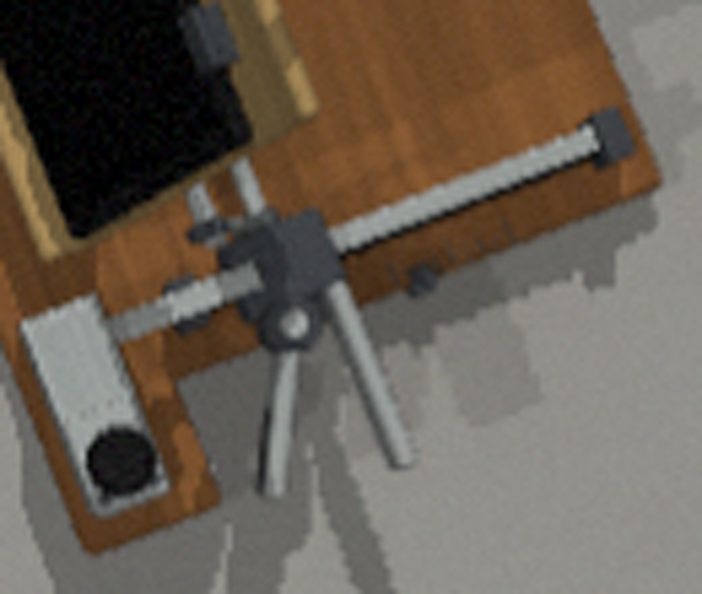

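The crop shows the plunger head at (121,460), the lever pad from (290,355) to (272,492), the grip plate from (338,285) to (403,462), and the index clip at (424,280) on the base edge.

```bash
cat >> h.py <<'E'
def C(x,y): return 340+(x+.5)/5.4-.5,195+(y+.5)/5.4-.5
def fit(S,W):
    S=np.array(S);W=np.array(W);a=S-S.mean(0);b=W-W.mean(0)
    th=np.arctan2((a[:,0]*b[:,1]-a[:,1]*b[:,0]).sum(),(a*b).sum())
    R=np.array([[np.cos(th),-np.sin(th)],[np.sin(th),np.cos(th)]]);return th,R,W.mean(0)-R@S.mean(0)
E
python3 - <<'E'
from h import *
f=load("top0")
P=[((-.108,-.185),C(121,460),.076),((-.13,-.215),C(90,553),.016),((.13,-.165),C(660,185),.016),((.13,.115),(415,110),.016),((-.13,.115),(300,151),.016)]
S=[p[0] for p in P];W=[onz(f,*p[1],p[2])[:2] for p in P]
th,R,t=fit(S,W);print("yaw",np.degrees(th),t.round(4))
print("res mm",((np.array(W)-(np.array(S)@R.T+t))*1000).round(1).tolist())
np.savez("stand.npz",th=th,R=R,t=t)
st=lambda p:(R.T@(p[:2]-t)).round(4)
for n,c,z in (("plateEnd",(403,462),.064),("plateBase",(338,285),.064),("padEnd",(272,492),.064),("pin",(294,322),.07),("clip",(424,280),.022),("clipend",(424,292),.02),("railend",(612,135),.03)):
    w=onz(f,*C(*c),z);print(n,st(w))
print("lid",st(onz(f,305,272,.012)))
from bench import monitor
# wrist cam view info
E
```

```text
yaw -70.16429196157078 [0.6734 0.0813]
res mm [[0.7, 0.3], [2.6, -1.6], [3.5, 4.8], [-3.9, -2.0], [-2.9, -1.5]]
plateEnd [-0.0124 -0.221 ]
plateBase [-0.0112 -0.1532]
padEnd [-0.0606 -0.2142]
pin [-0.0318 -0.1601]
clip [ 0.0267 -0.1619]
clipend [ 0.0254 -0.1661]
railend [ 0.1126 -0.1362]
lid [-0.2074 -0.1289]
```

```bash
cat >> h.py <<'E'
import os
if os.path.exists("stand.npz"):
    _s=np.load("stand.npz");TH,RS,T=float(_s["th"]),_s["R"],_s["t"]
    _p=(np.pi/2+TH)/2;Q=[float(np.cos(_p)),float(np.sin(_p)),0.,0.]
    def w(x,y,z): return [float(v) for v in RS@np.array([x,y])+T]+[float(z)]
    def st(p): return RS.T@(np.array(p)[:2]-T)
E
python3 - <<'E'
from h import *
from bench import env, monitor, eyes, kinematics
env.reach(w(-.03,-.24,.22),Q)
env.close_gripper(20)
f=eyes.grab_frame("wrist")
cv2.imwrite("pics/w1.png",f["frame"][:,:,::-1]);np.savez("w1.npz",**{k:f[k] for k in("frame","mtx","k1","view")})
s=monitor.sense();V=f["view"];R=V[:3,:3]
print(s["clock"],np.round(s["position"],4),st(s["position"]),s["joints"],"cam st",st(-R.T@V[:3,3]),(-R.T@V[:3,3])[2],"pred plunger px",proj(f,w(-.108,-.185,.076)))
E
```

```text
3.0667 [0.4375 0.0281 0.22  ] [-0.03000802 -0.23997184] [-2.04294669e-01  1.30762916e-01  1.75745359e+00  3.04350550e-05
  1.25327860e+00  1.02028746e+00] cam st [-0.03022998 -0.17054139] 0.3625153976320021 pred plunger px [206.47662207 150.46935009]
```

View pics/w1.png

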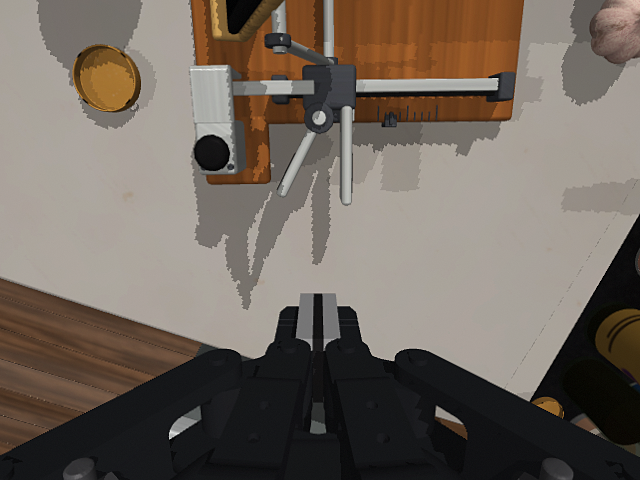

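The wrist view is aligned with the stand. The plunger head is at (212,153), the plate runs from (347,108) to (347,203), the pad's end is at (283,193), the clip is at (390,120), and the rail end stop is at (507,86). Next I press the plunger.

```bash
python3 - <<'E'
from h import *
from bench import env, monitor, eyes
f=load("w1")
print("wrist in stand frame: plunger",st(onz(f,212,153,.076)),"clip",st(onz(f,390,120,.022)),"plateEnd",st(onz(f,347,203,.064)),"railstop",st(onz(f,507,86,.036)))
p=st(onz(f,212,153,.076));p=(p+np.array([-.108,-.185]))/2
a=f["frame"][60:215,265:445,::-1];cv2.imwrite("pics/w1c.png",cv2.resize(a,None,fx=3.8,fy=3.8,interpolation=cv2.INTER_CUBIC))
env.movel(w(*p,.20),.2);env.movel(w(*p,.085),.1)
g=env.movel(w(*p,.0625),.02,guard=13)
s=monitor.sense();print(g,s["clock"],np.round(s["position"],4),np.round(s["contact_force"],1))
env.hold(1.5)
s=monitor.sense();print(s["clock"],np.round(s["position"],4),np.round(s["contact_force"],1))
env.movel(w(*p,.12),.15);env.movel(w(-.02,-.25,.22),.25)
for n in("wrist",):
    f=eyes.grab_frame(n);cv2.imwrite(f"pics/{n}2.png",f["frame"][:,:,::-1]);np.savez(f"{n}2.npz",**{k:f[k] for k in("frame","mtx","k1","view")})
print(monitor.sense()["clock"])
E
```

```text
wrist in stand frame: plunger [-0.10425883 -0.18673459] clip [ 0.02833918 -0.16356576] plateEnd [-0.00833787 -0.22424856] railstop [ 0.11433729 -0.13865372]
True 5.85 [0.4627 0.1181 0.0673] [-2.7  0.1  7.9]
7.35 [0.4627 0.1181 0.0673] [-2.  -1.   8.5]
8.6333
```

View pics/w1c.png

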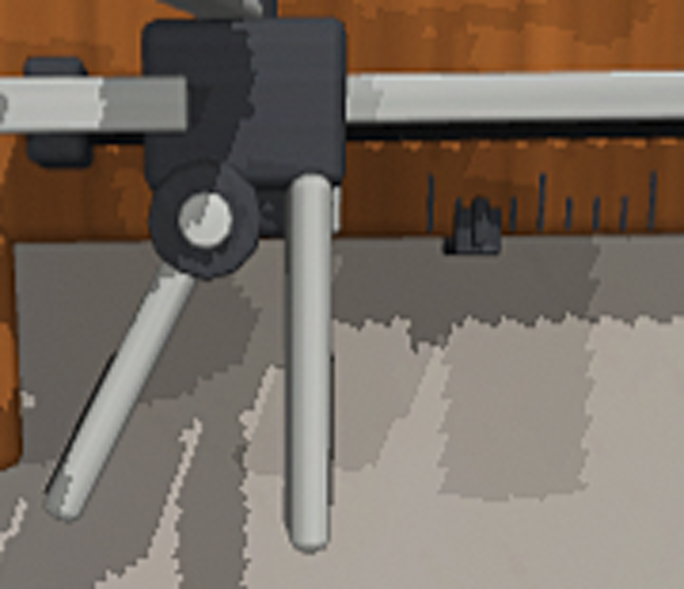

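View pics/wrist2.png

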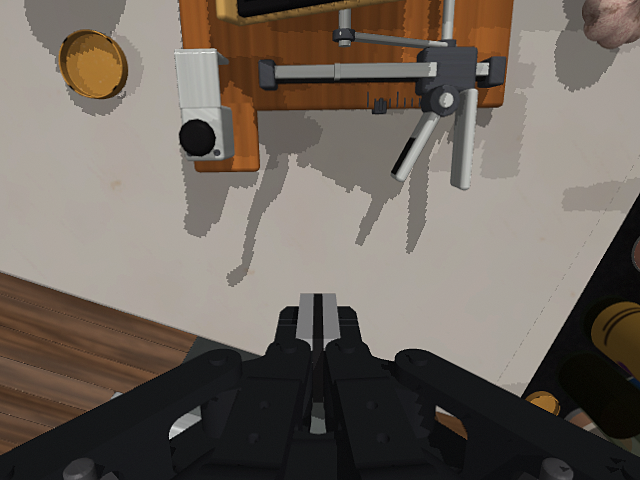

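The leg has slid to its stop, with the plate at (463,140) and the clip at (379,106). Next is a closer look, with the camera centred over the clip and pointer.

```bash
python3 - <<'E'
from h import *
from bench import env, monitor, eyes
env.movel(w(.06,-.235,.13),.25);env.hold(.2)
f=eyes.grab_frame("wrist");np.savez("w3.npz",**{k:f[k] for k in("frame","mtx","k1","view")})
c=proj(f,w(.03,-.165,.024));d=proj(f,w(.1,-.165,.024));print(c,d,monitor.sense()["clock"],st(monitor.sense()["position"]))
a=f["frame"][60:240,230:450,::-1];cv2.imwrite("pics/w3c.png",cv2.resize(a,None,fx=3.3,fy=3.3,interpolation=cv2.INTER_CUBIC))
E
```

```text
[269.07262057 128.74248681] [385.93253315 128.91790179] 9.5167 [ 0.05954607 -0.23467386]
```

View pics/w3c.png

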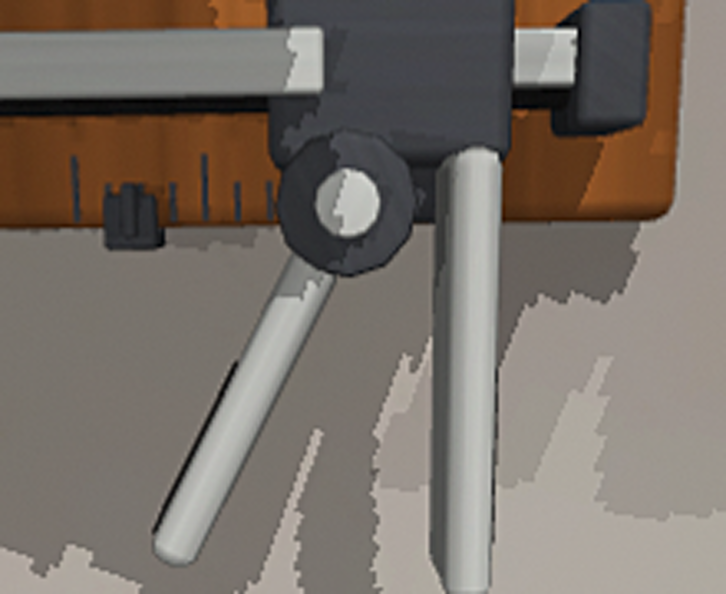

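The crop shows the clip at (134,220), the plate's top strip at x≈440–497, and the pointer hidden beneath the plate. I'll compute the clip-to-pointer offset from all the views.

```bash
python3 - <<'E'
from h import *
def prof(n,row,c0,c1,zz=8):
    f=load(n);g=f["frame"][row-1:row+2,c0:c1].astype(float).mean((0,2)).round().astype(int);print(n,row,c0,list(g))
prof("w1",170,334,360);prof("w3",150,355,390);prof("w3",127,252,290);prof("w3",131,252,290)
prof("w1",122,375,402);prof("wrist2",150,445,485);prof("wrist2",109,362,395)
f=load("w3")
for z in(.016,.024,.03):print(z,st(onz(f,269.8,129,z)))
print(st(onz(f,372,150,.064)))
E
```

```text
w1 170 334 [np.int64(143), np.int64(143), np.int64(144), np.int64(145), np.int64(147), np.int64(133), np.int64(77), np.int64(79), np.int64(133), np.int64(147), np.int64(158), np.int64(176), np.int64(181), np.int64(187), np.int64(187), np.int64(178), np.int64(171), np.int64(121), np.int64(61), np.int64(145), np.int64(147), np.int64(144), np.int64(144), np.int64(144), np.int64(145), np.int64(145)]
w3 150 355 [np.int64(114), np.int64(114), np.int64(114), np.int64(115), np.int64(115), np.int64(120), np.int64(73), np.int64(80), np.int64(79), np.int64(81), np.int64(78), np.int64(96), np.int64(126), np.int64(143), np.int64(150), np.int64(160), np.int64(171), np.int64(184), np.int64(186), np.int64(188), np.int64(188), np.int64(189), np.int64(184), np.int64(172), np.int64(164), np.int64(136), np.int64(89), np.int64(95), np.int64(97), np.int64(96), np.int64(98), np.int64(97), np.int64(97), np.int64(96), np.int64(95)]
w3 127 252 [np.int64(45), np.int64(44), np.int64(46), np.int64(48), np.int64(46), np.int64(46), np.int64(45), np.int64(45), np.int64(46), np.int64(42), np.int64(45), np.int64(46),
[... 1813 characters left out ...]
int64(165), np.int64(165), np.int64(164), np.int64(164), np.int64(162), np.int64(159), np.int64(150)]
wrist2 109 362 [np.int64(71), np.int64(71), np.int64(81), np.int64(72), np.int64(67), np.int64(83), np.int64(83), np.int64(81), np.int64(83), np.int64(69), np.int64(32), np.int64(39), np.int64(34), np.int64(47), np.int64(46), np.int64(47), np.int64(44), np.int64(40), np.int64(47), np.int64(46), np.int64(36), np.int64(48), np.int64(47), np.int64(45), np.int64(37), np.int64(76), np.int64(72), np.int64(76), np.int64(76), np.int64(75), np.int64(76), np.int64(77), np.int64(76)]
0.016 [ 0.02951596 -0.16514398]
0.024 [ 0.03043123 -0.16514854]
0.03 [ 0.03111768 -0.16515196]
[ 0.08680119 -0.1754217 ]
```

```bash
cat >> h.py <<'E'
    _p2=_p+np.pi/2;Q2=[float(np.cos(_p2)),float(np.sin(_p2)),0.,0.]
YG,ZG=-.196,.027
E
python3 - <<'E'
from h import *
from bench import env, monitor, eyes
env.release()
env.reach(w(.061,-.225,.17),Q2)
s=monitor.sense();print("j",np.round(s["joints"],2),s["clock"],s["finger_gap"])
env.movel(w(.061,YG,.12),.15)
print(env.movel(w(.061,YG,ZG),.08,guard=6))
env.hold(.3);f0=monitor.sense()["contact_force"]
g=env.movel(w(.035,YG,ZG),.015,guard=4)
s=monitor.sense();x=st(s["position"]);print(g,"contact TCP",x,s["position"][2],RS.T@(np.array(s["contact_force"])-f0)[:2],s["clock"])
np.save("xc.npy",x)
E
```

```text
j [-0.35  0.29  1.7  -0.    1.15 -2.27] 12.9417 1.0044995789155395
False
True contact TCP [ 0.04976757 -0.1960251 ] 0.02689182091020007 [3.06621013 1.2151338 ] 16.0083
```

Contact came at 0.0498 against the predicted 0.0492, so they agree. Now I draw the leg to the mark.

```bash
python3 - <<'E'
from h import *
from bench import env, monitor, eyes
env.movel(w(-.016,YG,ZG),.04);env.hold(.4)
s=monitor.sense();print(st(s["position"]),RS.T@np.array(s["contact_force"])[:2],s["clock"],np.round(s["joint_efforts"],1))
f=eyes.grab_frame("top");np.savez("topA.npz",**{k:f[k] for k in("frame","mtx","k1","view")})
a=f["frame"][170:305,340:490,::-1];cv2.imwrite("pics/topA.png",cv2.resize(a,None,fx=4.4,fy=4.4,interpolation=cv2.INTER_CUBIC))
E
```

```text
[-0.0160047  -0.19594477] [ 0.87592555 -0.49552981] 18.1917 [  0.7 -42.2 -18.    0.2   0.1  -0. ]
```

View pics/topA.png

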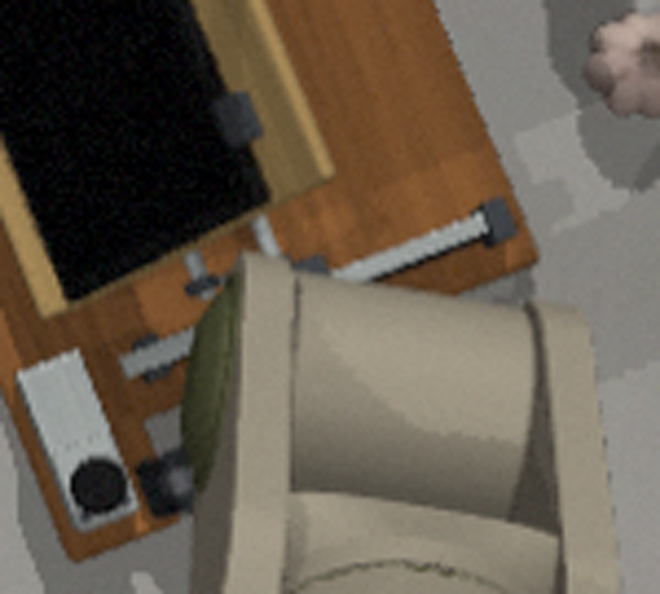

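The arm hides most of the leg. The carriage's rear corner is at crop (327,265), and the back has risen again. I'll check the travel, then shift the TCP so the symmetric pinch ends on the mark, and close.

```bash
python3 - <<'E'
from h import *
from bench import env, monitor, eyes
f=load("topA")
print("travel",st(onz(f,340+327/4.4,170+265/4.4,.04))-st(onz(f,340+320/5.4,195+210/5.4,.04)))
env.movel(w(.0126,YG,ZG),.06);env.hold(.2)
env.close_gripper(60);env.hold(.5)
s=monitor.sense();print(st(s["position"]),s["position"][2],RS.T@np.array(s["contact_force"])[:2],s["contact_force"],s["clock"],s["finger_gap"],s["gripper_force"])
for n in("top","side"):
    f=eyes.grab_frame(n);np.savez(n+"B.npz",**{k:f[k] for k in("frame","mtx","k1","view")})
a=load("topB")["frame"][185:305,340:470,::-1];b=load("sideB")["frame"][230:350,230:360,::-1]
cv2.imwrite("pics/B.png",cv2.resize(np.hstack([a,b]),None,fx=3,fy=3,interpolation=cv2.INTER_CUBIC))
E
```

```text
travel [ 0.03117583 -0.00382059]
[ 0.01276418 -0.19531482] 0.02845203737019741 [ 1.59112424 -4.24367463] [-3.45198819 -2.93670364 17.10736249] 20.1333 0.30726412036918055 60.989839400863275
```

View pics/B.png

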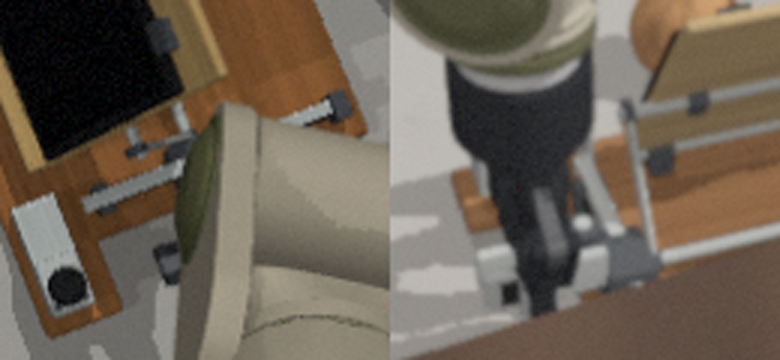

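The left half (top) shows the arm over the closed pinch. The right half (side) shows the fingers on the plates, the pin knob at (585,222) and the carriage at (630,255). As a last check I compare the knob and carriage in the side view before and after.

```bash
python3 - <<'E'
from h import *
a=load("side0")["frame"][260:345,250:335,::-1];b=load("sideB")["frame"][260:345,250:335,::-1]
cv2.imwrite("pics/S.png",cv2.resize(np.hstack([a,b]),None,fx=4.7,fy=4.7,interpolation=cv2.INTER_CUBIC))
f=load("side0")
for s in(0,.0315,.097):
    print(s,"pin",proj(f,w(-.0290+s,-.157,.07)),"carr rear",proj(f,w(.0+s,-.125,.05)),"pointer",proj(f,w(-.002+s,-.165,.024)))
print("clip",proj(f,w(.0296,-.165,.02)))
E
```

```text
0 pin [291.05709018 291.25502521] carr rear [313.43782224 306.54258909] pointer [291.56412054 321.27242787]
0.0315 pin [296.12374218 302.97481827] carr rear [319.17420401 318.70923047] pointer [296.6175276 333.7440826]
0.097 pin [307.68452752 329.63924162] carr rear [332.23144045 346.34538458] pointer [308.12478273 362.0303542 ]
clip [296.67752225 335.38321158]
```

View pics/S.png

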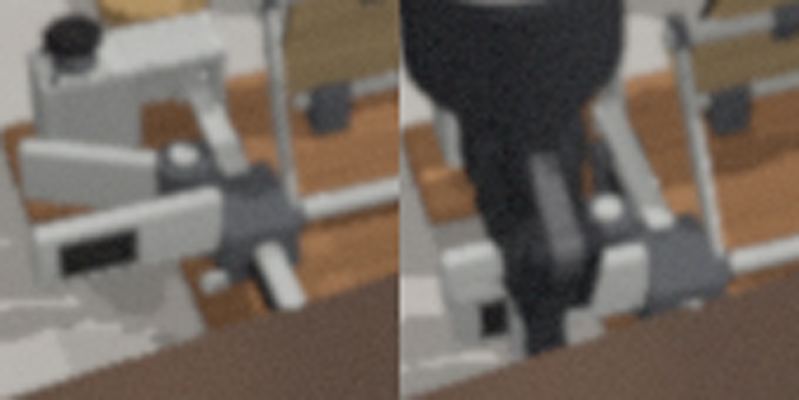

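The knob moved (5.2, 11.5) px between views, against (5.1, 11.7) px predicted for the target travel. The leg is therefore on the mark to within about 1 mm, with the lever closed.

```bash
python3 -c "
from bench import job,monitor
s=monitor.sense();print(s['clock'],s['finger_gap'],s['gripper_force']);print(job.hand_in())"
```

```text
20.2333 0.30360670394222433 60.98918657808099
the job is handed in; nothing more can be done
None
```

I pressed the plunger to its stop, drew the leg to the index clip and handed the job in at 20 s with lever and plate pinched at 61 N; the pointer came out within about 1 mm of the mark, judged from the leg's travel because I couldn't see it directly, and the leg ran back about 28 mm before the closing fingers returned it to the mark, so it was not held still during the squeeze.

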